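# Press a globe bulb into the sprung ring of a bulb tester and hold it

### The arm

A 7-joint arm with a two-finger parallel gripper is mounted at the origin on the work surface. World frame = base frame: x ahead of the robot, y to its left, z up, the work surface at z = 0. Lengths are in m, angles in rad, forces in N, time in s.
With the tool pointing down it reaches from about 0.4 to 0.85 m from the base axis. Payload 10.4 kg.
Tool frame: the origin (TCP) lies on the front face of the gripper's body, between the roots of the fingers; the fingertips stand 73 mm ahead of it and the grasp point (between the pads) lies 54 mm ahead of it; z points along the fingers, y is the line along which they close (so a half turn about z gives the same grasp; the last joint's range is limited). The gripper opens to 85 mm and grips with 20 to 120 N. Pads are 22 mm wide; open, the fingers measure 114 mm over their backs; the gripper's body (76 mm by 85 mm) begins 54 mm behind the grasp point. The pads swing forward as they close: fully open they stand 13 mm farther back than shut.
Start: joints at [1.233, 0.332, -0.065, 1.46, 0.022, 1.35, -0.088], TCP at [0.194, -0.594, 0.304] pointing down, gripper open.
Joint ranges: [-2.6, 2.6], [-0.5, 2.12], [-1.47, 1.34], [0.16, 2.42], [-1.27, 4.41], [0.06, 2.06], [-2.6, 2.6]. Speed limits (rad/s): [2.22, 2.22, 2.79, 2.79, 3.14, 3.14, 3.14].

### API

Orientations are given as a unit quaternion [x, y, z, w].
In Python, from workcell import manip gives the robot as it stands.
- The arm moves only by the shell command python3 -m jog 'ROWS' [FORCE]. ROWS is JSON, a list of rows, each an object with "grip": the gripper command: -1 is fully open, 1 is shut, values between are in proportion; "slide": the shift along the tool's x, y, z in cm, a list of three; "yaw": the turn about the tool's z in rad. A call has 1 to 8 rows; each row shifts and turns the commanded pose from where the row before left it, along the tool's axes as they then stand; what a row does not reach is not made up. A row lasts 1/10 s, in which the tool goes at most 50 mm and 8.59 degrees, less where a joint would pass 70% of its speed; a pose out of reach is approached as far as the arm can. A call with a gripper value outside its range is refused whole. The fingers move at their own pace and stop on an object; FORCE is the grip in N (left out, the last holds). Time passes only in rows, so rows that do not move let the fingers close. It gives the time, the measured TCP pose, the force, the opening and the grip force at its end, in the units of the state.
- manip.get_obs(): the state, without advancing time (a new reading comes with each control period).
- manip.camera(name): name is "side" or "top"; returns the picture (400x640x3 uint8, blue, green, red); there is no depth.
- manip.calibration(name): a dict with "vfov" (degrees; the focal length in pixels is half the picture's height over the tangent of half this angle, whatever the lens; pixels are square), "cx", "cy" (the principal point, pixels), "camera_from_world" (4x4, takes a point from world to camera coordinates). Camera axes: x right, y down, z forward; pixel columns grow to the right and rows downward; lengths in m; the calibration is good to about 2 mm. A picture is of the moment at which its call begins. calibration takes no time and is no camera call.
- manip.hand_in(): hands the job in; it is judged then, once.
Trained networks look in the newest picture that a camera, given by its name, has taken for a name from the list of things; names that differ only in an ending like _2 or _b are one class to them, and where a whole thing is asked for, a point or a joint stands for the part that bears it (a point fixed in the world has none). Each returns a list of dicts, best first, with "conf" (0 to 1); they miss things now and then, are a little off and sometimes report something else, mostly with a low value. They report only what shows in the picture. A call takes as long as a camera call. They do not tell look-alikes from the thing itself.
- manip.masks_of(thing, camera): "region" (400x640 bool, what is visible of it) and "centre" ([column, row] in pixels, amid what is visible of it).
The state is a dict: "clock": time; "joint_pos": joint angles; "joint_velocities": joint speeds; "tau": joint torques, N m; "position": TCP position; "ee_rot": TCP orientation; "ft_force": force on the tool from outside, world axes, zero at the start; "torque": the same for the moment, N m; "grip_width": opening from 0.0 (shut) to 1.0 (fully open); "grasp_force": force on a finger pad.
Only numpy, scipy, OpenCV 4.12 (cv2) and the standard library are available. Lean on these libraries where they do the work, as an engineer would, in place of code of your own. Each camera call takes 0.05 s, during which the arm holds its last target. There are 200 camera calls.

### The job

Lift the round globe bulb out of the grey bin, seat it upright, metal cap down, in the sprung steel ring of the bulb tester, press the bulb down until the ring is fully down against its stop, and keep it pressed there: the program finishes while the robot is still holding the bulb down. Leave the candle lamp in its hole and do not move the blue wall box.

Things in the scene. Friction and masses are not known exactly. Their poses are not given: they have to be found in the camera images.
- bulb: Loose round white LED globe bulb with aluminium cap, 70 g, 94.5 mm tall, upright, cap down, in one hole of the bin's insert. Origin: centre of the cap's flat underside; z along its axis towards the globe. Cap 26 mm diameter from z 0 to 27 mm; cone from 27 to 47 mm diameter over z 27 to 40; globe 54 mm diameter, widest and straight-sided at z 58 to 70 (grip about z 65); domed top.
- candle: Loose slim candle-shaped lamp with the same cap (26 mm) but a body only 35 mm in diameter tapering to a point, 103 mm tall. It stands in the other hole, 110 mm from the globe bulb. To be left there. Origin: centre of its underside, z up.
- bin: Fixed open grey plastic bin, 160 (x) x 260 (y) x 60 mm high outside, walls and floor 5 mm. Cardboard insert inside, its top 25 mm above the table, with two 30 mm holes at y = -55 and +55 mm; in them the two lamps stand on the bin's floor, 5 mm above the table; which is in which hole varies. Origin: centre of its underside; z up.
- cradle: Fixed bulb tester: round blue box 104 mm in diameter with a round white plate (110 mm, top 52 mm above the table) that has a 64 mm opening, and the steel ring floating over it on three small springs. Origin: centre of the underside on the table, z up.
- ring_top (a point): Centre of the upper face of the sprung steel ring, 82 mm above the table when up; z up; moves with the ring. Ring 10 mm thick, 60 mm outside and 35 mm inside diameter, three lugs reaching 44 mm from its centre. The bulb's cap passes through it and its cone rests on the inner edge, the bulb's origin then 32 mm below this point.
- cradle_ring (a joint): How far the sprung ring is pushed down, in m: 0 is up (released), 0.018 is fully down at its hard stop. The spring takes about 2.5 N to start moving and about 10 N to reach the stop; let go, the ring springs back up.
- wallbox: Loose blue open plastic wall box, 60 x 95 x 70 mm high, beyond the work, to be left alone. Origin: centre of its underside. (Unlisted, at the right far corner, stands a fixed lampholder with a globe bulb already in it, 160 mm high, about 0.9 m from the robot: not the bulb to use; at the left far corner lies a screwdriver.)
There are look-alikes about, which are no part of the job. What is shaped like the cradle but green is not meant.

How it is judged:
By the outcome, as a careful person would: the job done as asked, in the order asked, and still so for the second after the job is handed in, while the arm keeps its last pose, push and grip.
It also fails if it takes over 42 s, if anything falls off the work surface, if the arm or the gripper's body presses on something with over 40 N, if the wrist force passes 120 N, or if a joint passes its speed limit or range.

## Working session

There is one attempt and no reset: what is moved stays moved. The work goes in short steps, Python scripts to look and compute and a shell command to move; the robot and the scene stay as the last step left them, time stands still between calls to the robot, and variables do not carry over. Pictures are saved under pics/ and viewed, at most 10 in all, crops included, and the job is handed in when it is done.

```bash
mkdir -p pics; ls
python3 - <<'E'
from workcell import manip
import cv2,numpy as np
np.set_printoptions(precision=4,suppress=True)
for c in ("top","side"):
    im=manip.camera(c); cv2.imwrite(f"pics/{c}0.png",im)
    k=manip.calibration(c); print(c,k["vfov"],k["cx"],k["cy"],np.array(k["camera_from_world"]), {a:b for a,b in k.items() if a not in("vfov","cx","cy","camera_from_world")})
    for t in ("bulb","candle","cradle","ring_top","bin","wallbox"):
        for d in manip.masks_of(t,c): 
            r=np.argwhere(d["region"]); print(t,round(d["conf"],2),np.round(d["centre"]),len(r),r.min(0)[::-1],r.max(0)[::-1])
o=manip.get_obs();print({k:np.round(v,3) for k,v in o.items()})
E
```

```text
pics
top 54.05314302737028 320.82053350878004 202.84071733248572 [[ 0.0115 -0.9999  0.0027 -0.0118]
 [-0.9963 -0.0117 -0.085   0.6214]
 [ 0.085  -0.0018 -0.9964  1.0049]
 [ 0.      0.      0.      1.    ]] {}
candle 0.75 [247. 232.] 181 [238 227] [253 240]
cradle 0.92 [365. 193.] 1447 [346 171] [388 213]
ring_top 0.91 [374. 252.] 347 [360 241] [388 270]
ring_top 0.71 [372. 184.] 429 [351 177] [380 207]
bin 0.97 [229. 227.] 6176 [166 178] [285 273]
wallbox 0.56 [324. 152.] 1004 [302 134] [341 167]
side 57.595038486729024 318.31924997711394 201.4872235402236 [[-0.6964 -0.7176  0.0016  0.4304]
 [-0.5324  0.5151 -0.6718  0.3865]
 [ 0.4812 -0.4687 -0.7408  0.4536]
 [ 0.      0.      0.      1.    ]] {}
bulb 0.63 [199. 322.] 1248 [179 303] [218 342]
candle 0.73 [267. 298.] 637 [258 281] [280 316]
cradle 0.84 [351. 180.] 2169 [325 152] [375 208]
cradle 0.82 [415. 219.] 2583 [388 185] [445 245]
ring_top 0.93 [418. 208.] 666 [401 185] [442 214]
ring_top 0.82 [351. 173.] 503 [334 153] [370 179]
bin 0.9 [234. 328.] 17143 [143 245] [334 399]
wallbox 0.88 [275. 184.] 1984 [250 153] [300 211]
{'clock': np.float64(0.7), 'joint_pos': array([ 1.233,  0.332, -0.065,  1.46 ,  0.022,  1.35 , -0.089]), 'joint_velocities': array([ 0.002,  0.001,  0.   , -0.   , -0.   ,  0.001,  0.   ]), 'tau': array([ -0.   , -62.508,   0.049, -39.177,   0.017,   0.002,  -0.   ]), 'position': array([ 0.193, -0.594,  0.304]), 'ee_rot': array([0.988, 0.157, 0.   , 0.   ]), 'ft_force': array([-0.343, -0.543, -0.064]), 'torque': array([-0.014, -0.017, -0.013]), 'grasp_force': np.float64(0.0), 'grip_width': np.float64(1.0)}
```

View pics/top0.png

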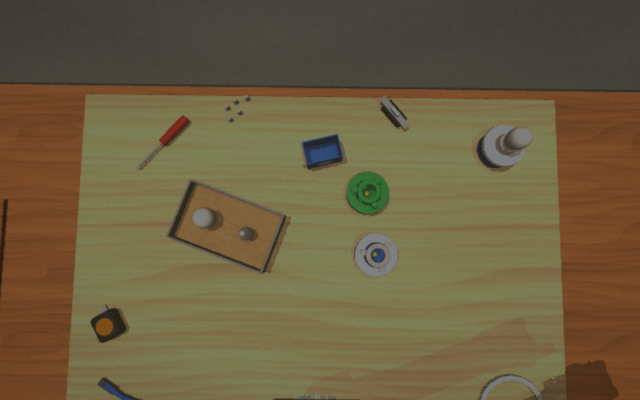

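View pics/side0.png

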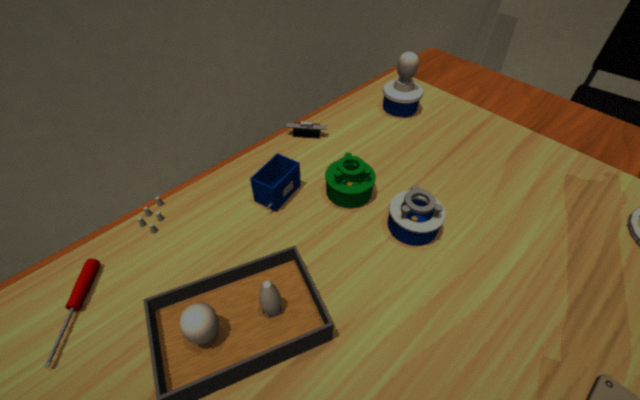

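The top view shows the bin with the globe at (204,217) and the candle at (247,232). The white and blue cradle is at (376,255), and the green look-alike is at (368,193). In the side view the globe is at (199,322), the candle at (268,298), the cradle at (416,215) and the green one at (351,180).

Candidates for the bulb:
- globe in the bin: top (204,217). **Chosen**: it is the wide round one in the bin.
- candle: top (247,232).
- lampholder globe: top (517,139), side (408,66).

Candidates for the cradle:
- white and blue: (376,255). **Chosen**.
- green: (368,193).

```bash
cat > h.py <<'E'
import numpy as np,cv2
from workcell import manip
np.set_printoptions(precision=4,suppress=True)
def P(c):
    k=manip.calibration(c); f=200/np.tan(np.radians(k["vfov"]/2))
    return np.array([[f,0,k["cx"]],[0,f,k["cy"]],[0,0,1]])@np.array(k["camera_from_world"])[:3]
def proj(c,X): h=P(c)@np.append(X,1); return h[:2]/h[2]
def tri(a,b):
    h=cv2.triangulatePoints(P("top"),P("side"),np.array(a,float).reshape(2,1),np.array(b,float).reshape(2,1)).ravel(); X=h[:3]/h[3]
    return X,proj("top",X)-a,proj("side",X)-b
def onz(c,p,z):
    M=P(c); H=np.c_[M[:,0],M[:,1],M[:,2]*z+M[:,3]]; v=np.linalg.solve(H,[*p,1]); return v[:2]/v[2]
E
python3 - <<'E'
from h import *
t=cv2.imread("pics/top0.png");s=cv2.imread("pics/side0.png")
f=lambda im,x,y,w=80,h=60:cv2.resize(im[y:y+h,x:x+w],(400,300),interpolation=cv2.INTER_CUBIC)
g=np.vstack([np.hstack([f(t,180,190),f(t,336,226)]),np.hstack([f(s,160,290),f(s,376,180)])])
cv2.imwrite("pics/crop.png",cv2.convertScaleAbs(g,alpha=1.5))
print(tri((204,217),(199.5,323)),tri((376,255),(416,215)))
E
```

```text
(array([0.5785, 0.2887, 0.0662]), array([0.2133, 0.1617]), array([-0.5084, -0.0359])) (array([ 0.4878, -0.1484,  0.0344]), array([-0.098 , -0.1709]), array([0.2856, 0.0377]))
```

View pics/crop.png

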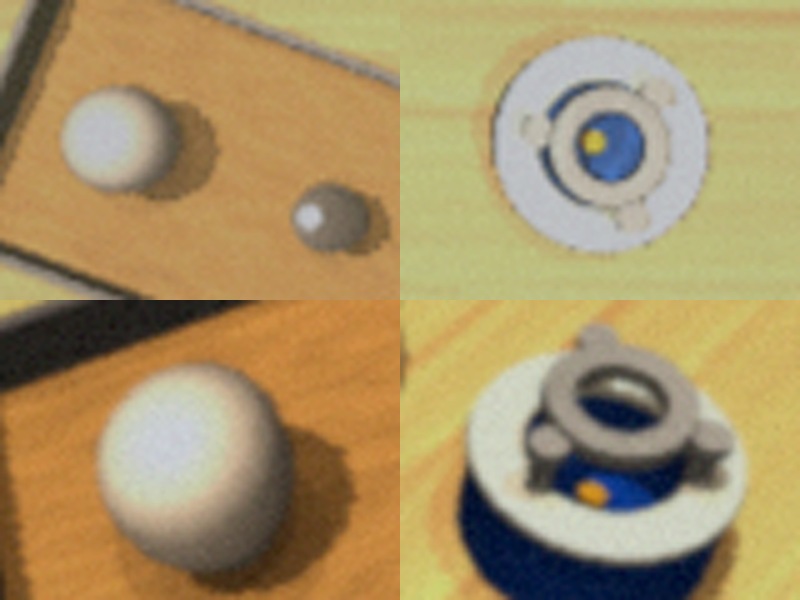

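The crops confirm the choice. The globe is at top (203.8,217.5) and side (198.8,323). The white and blue tester's ring hole is at top (377.6,254.8) and side (420,199.5).

```bash
cat >> h.py <<'E'
from scipy.spatial.transform import Rotation as R
def to(X,yaw=None):
    o=manip.get_obs(); r=R.from_quat(o["ee_rot"]); print("tcp",np.array(o["position"]),"toolx",r.as_matrix()[:,0],"slide cm",100*r.inv().apply(np.array(X)-o["position"]), o["clock"])
E
python3 - <<'E'
from h import *
B=tri((203.8,217.5),(198.8,323));print(B,onz("top",(203.8,217.5),.068),onz("side",(198.8,323),.068))
print(tri((377.6,254.8),(420,199.5)),onz("top",(377.6,254.8),.082),onz("side",(420,199.5),.082))
to([0.55,-0.15,0.304]);to([*B[0][:2],0.20]); to([*B[0][:2],0.122])
E
```

```text
(array([0.5775, 0.2891, 0.0682]), array([0.0062, 0.0047]), array([-0.0148, -0.001 ])) [0.5775 0.2892] [0.5776 0.2891]
(array([ 0.4896, -0.1461,  0.0811]), array([0.0976, 0.1724]), array([-0.2872, -0.0391])) [ 0.49   -0.1458] [ 0.4888 -0.1456]
tcp [ 0.1935 -0.5943  0.304 ] toolx [ 0.9509  0.3095 -0.    ] slide cm [ 47.6536 -31.215   -0.0085] 0.7
tcp [ 0.1935 -0.5943  0.304 ] toolx [ 0.9509  0.3095 -0.    ] slide cm [ 63.8612 -72.1209  10.3829] 0.7
tcp [ 0.1935 -0.5943  0.304 ] toolx [ 0.9509  0.3095 -0.    ] slide cm [ 63.8612 -72.1226  18.1829] 0.7
```

```bash
python3 -m jog '[{"grip":-1,"slide":[3.9,-2.6,0],"yaw":0},{"grip":-1,"slide":[3.9,-2.6,0],"yaw":0},{"grip":-1,"slide":[3.9,-2.6,0],"yaw":0},{"grip":-1,"slide":[3.9,-2.6,0],"yaw":0},{"grip":-1,"slide":[3.9,-2.6,0],"yaw":0},{"grip":-1,"slide":[3.9,-2.6,0],"yaw":0},{"grip":-1,"slide":[3.9,-2.6,0],"yaw":0},{"grip":-1,"slide":[3.9,-2.6,0],"yaw":0}]' 80
python3 -c "
from h import *
to([.5776,.2891,.304])"
```

```text
clock: 1.5
position: [0.4267, -0.2983, 0.3043]
ee_rot: [0.988, 0.157, 0.0, 0.0]
ft_force: [0.2, -0.4, -0.2]
grip_width: 1.0
grasp_force: 0.0
tcp [ 0.4267 -0.2983  0.3043] toolx [0.9509 0.3095 0.0003] slide cm [ 32.5303 -51.1811  -0.0053] 1.5
```

```bash
python3 -m jog '[{"grip":-1,"slide":[2.4,-3.7,0],"yaw":0},{"grip":-1,"slide":[2.4,-3.7,0],"yaw":0},{"grip":-1,"slide":[2.4,-3.7,0],"yaw":0},{"grip":-1,"slide":[2.4,-3.7,0],"yaw":0},{"grip":-1,"slide":[2.4,-3.7,0],"yaw":0},{"grip":-1,"slide":[2.4,-3.7,0],"yaw":0},{"grip":-1,"slide":[2.4,-3.7,0],"yaw":0},{"grip":-1,"slide":[2.4,-3.7,0],"yaw":0}]' 80
python3 -m jog '[{"grip":-1,"slide":[2.4,-3.7,1],"yaw":0},{"grip":-1,"slide":[2.4,-3.7,1],"yaw":0},{"grip":-1,"slide":[2.4,-3.7,1],"yaw":0},{"grip":-1,"slide":[2.4,-3.7,1],"yaw":0},{"grip":-1,"slide":[2.4,-3.7,1],"yaw":0},{"grip":-1,"slide":[1.2,-2.5,1],"yaw":0},{"grip":-1,"slide":[0,0,0],"yaw":0},{"grip":-1,"slide":[0,0,0],"yaw":0}]' 80
python3 -c "
from h import *
to([.5776,.2891,.122])"
```

```text
clock: 2.3
position: [0.5169, 0.0427, 0.3043]
ee_rot: [0.988, 0.157, 0.0, 0.0]
ft_force: [0.8, -1.0, 0.8]
grip_width: 1.001
grasp_force: 0.0
clock: 3.1
position: [0.577, 0.2819, 0.2434]
ee_rot: [0.988, 0.157, -0.0, 0.0]
ft_force: [0.3, -0.4, 0.3]
grip_width: 1.0
grasp_force: 0.0
tcp [0.577  0.2819 0.2434] toolx [ 0.9505  0.3107 -0.0009] slide cm [ 0.2901 -0.666  12.1431] 3.1
```

```bash
python3 -m jog '[{"grip":-1,"slide":[0.29,-0.67,0],"yaw":0},{"grip":-1,"slide":[0,0,3],"yaw":0},{"grip":-1,"slide":[0,0,3],"yaw":0},{"grip":-1,"slide":[0,0,2.6],"yaw":0},{"grip":-1,"slide":[0,0,2],"yaw":0},{"grip":-1,"slide":[0,0,1.5],"yaw":0},{"grip":-1,"slide":[0,0,0],"yaw":0},{"grip":-1,"slide":[0,0,0],"yaw":0}]' 80
python3 - <<'E'
from h import *
to([.5776,.2891,.122])
t=manip.camera("top");s=manip.camera("side")
f=lambda im,x,y,w=80,h=60:cv2.resize(im[y:y+h,x:x+w],(400,300),interpolation=cv2.INTER_CUBIC)
cv2.imwrite("pics/g1.png",np.hstack([f(t,164,190),f(s,160,280)]))
E
```

```text
clock: 3.9
position: [0.5784, 0.2886, 0.1238]
ee_rot: [0.988, 0.156, 0.0, -0.0]
ft_force: [0.2, 0.5, 0.6]
grip_width: 0.996
grasp_force: 0.0
tcp [0.5784 0.2886 0.1238] toolx [0.9511 0.309  0.001 ] slide cm [-0.0629 -0.068   0.1823] 3.9
```

View pics/g1.png

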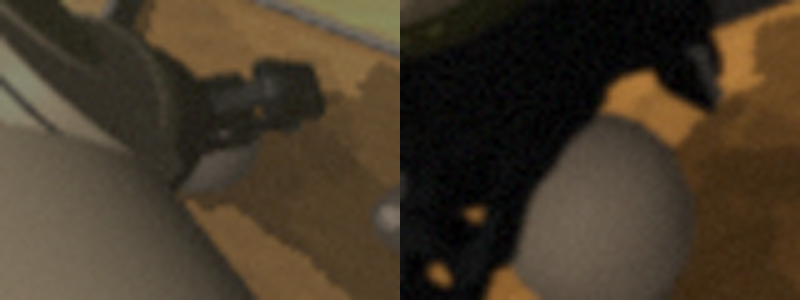

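The globe sits between the open fingers in both views, at about side (203,323), with nothing touching it. Next I close the gripper.

```bash
python3 -m jog '[{"grip":-1,"slide":[-0.06,-0.05,0.2],"yaw":0},{"grip":1,"slide":[0,0,0],"yaw":0},{"grip":1,"slide":[0,0,0],"yaw":0},{"grip":1,"slide":[0,0,0],"yaw":0},{"grip":1,"slide":[0,0,0],"yaw":0},{"grip":1,"slide":[0,0,0],"yaw":0},{"grip":1,"slide":[0,0,0],"yaw":0},{"grip":1,"slide":[0,0,0],"yaw":0}]' 80
```

```text
clock: 4.8
position: [0.5776, 0.2893, 0.1217]
ee_rot: [0.988, 0.157, 0.001, -0.0]
ft_force: [-0.1, -0.4, 6.7]
grip_width: 0.603
grasp_force: 83.3
```

```bash
python3 -m jog '[{"grip":1,"slide":[0,0,-1],"yaw":0},{"grip":1,"slide":[0,0,-2],"yaw":0},{"grip":1,"slide":[0,0,-3],"yaw":0},{"grip":1,"slide":[0,0,-3.5],"yaw":0},{"grip":1,"slide":[0,0,-3.5],"yaw":0},{"grip":1,"slide":[0,0,-3],"yaw":0},{"grip":1,"slide":[0,0,0],"yaw":0},{"grip":1,"slide":[0,0,0],"yaw":0}]' 80
python3 -c "
from h import *
to([.4895,-.146,.282])"
```

```text
clock: 5.6
position: [0.5771, 0.2892, 0.2816]
ee_rot: [0.988, 0.157, 0.001, -0.0]
ft_force: [0.5, 0.2, -1.0]
grip_width: 0.605
grasp_force: 83.3
tcp [0.5771 0.2892 0.2816] toolx [0.9508 0.3098 0.001 ] slide cm [-21.8108  38.6662  -0.0618] 5.6
```

```bash
python3 -m jog '[{"grip":1,"slide":[-1.5,2.6,0],"yaw":0},{"grip":1,"slide":[-2,3.5,0],"yaw":0},{"grip":1,"slide":[-2,3.5,0],"yaw":0},{"grip":1,"slide":[-2,3.5,0],"yaw":0},{"grip":1,"slide":[-2,3.5,0],"yaw":0},{"grip":1,"slide":[-2,3.5,0],"yaw":0},{"grip":1,"slide":[-2,3.5,0],"yaw":0},{"grip":1,"slide":[-2,3.5,0],"yaw":0}]' 80
python3 -m jog '[{"grip":1,"slide":[-2,3.5,0],"yaw":0},{"grip":1,"slide":[-2,3.5,0],"yaw":0},{"grip":1,"slide":[-1.5,3,0.5],"yaw":0},{"grip":1,"slide":[-0.8,1.6,0.5],"yaw":0},{"grip":1,"slide":[0,0,1],"yaw":0},{"grip":1,"slide":[0,0,1],"yaw":0},{"grip":1,"slide":[0,0,0],"yaw":0},{"grip":1,"slide":[0,0,0],"yaw":0}]' 80
python3 - <<'E'
from h import *
to([.4895,-.146,.169])
t=manip.camera("top");s=manip.camera("side")
f=lambda im,x,y,w=120,h=120:cv2.resize(im[y:y+h,x:x+w],(400,400),interpolation=cv2.INTER_CUBIC)
cv2.imwrite("pics/g2.png",cv2.convertScaleAbs(np.hstack([f(t,316,200),f(s,360,140)]),alpha=1.5))
for c in ("top","side"):
  for n in ("bulb","ring_top"):
    for d in manip.masks_of(n,c):
      r=np.argwhere(d["region"]);print(c,n,round(d["conf"],2),d["centre"],r.min(0)[::-1],r.max(0)[::-1])
E
```

```text
clock: 6.4
position: [0.5124, -0.0183, 0.2797]
ee_rot: [0.988, 0.157, -0.001, -0.0]
ft_force: [1.3, 0.7, -1.1]
grip_width: 0.6
grasp_force: 83.3
clock: 7.2
position: [0.4898, -0.1451, 0.2505]
ee_rot: [0.987, 0.158, -0.0, -0.0]
ft_force: [0.1, -0.8, -0.6]
grip_width: 0.601
grasp_force: 83.3
tcp [ 0.4898 -0.1451  0.2505] toolx [ 0.9502  0.3115 -0.0006] slide cm [-0.0467  0.0838  8.1503] 7.2
top ring_top 0.58 [370.2, 250.2] [360 242] [381 257]
side bulb 0.63 [438.0, 161.9] [417 139] [451 183]
side ring_top 0.76 [348.1, 173.2] [334 153] [369 179]
```

View pics/g2.png

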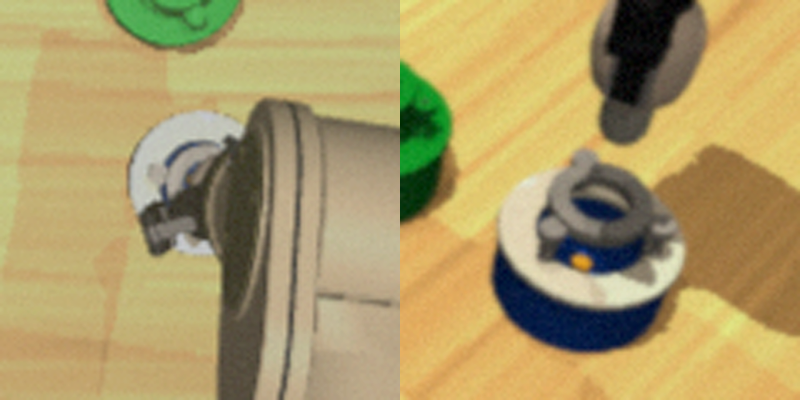

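The side crop shows the bulb hanging upright over the ring. Its cap bottom is at about side (427.5,183) and the globe centre at about x 434. I'll compare these with the predicted projection.

Run:
```python
from h import *
o=manip.get_obs()["position"]; x,y,z=o
b=z-.1167
for h in (0,.010,.027,.064): print(h,proj("side",[x,y,b+h]))
J=[(proj("side",[x+d[0],y+d[1],b])-proj("side",[x,y,b])) for d in ((.01,0),(0,.01))];print("px per cm x,y",J)
im=cv2.convertScaleAbs(manip.camera("side"),alpha=1.8)
im=cv2.resize(im[130:220,390:470],(640,720),interpolation=cv2.INTER_CUBIC)[:600]
cv2.imwrite("pics/g3.png",im)
```

```text
0 [425.7347 179.3984]
0.01 [426.9666 175.3913]
0.027 [429.1264 168.3657]
0.064 [434.1352 152.0731]
px per cm x,y [array([-4.6015, -2.7612]), array([-3.2251,  2.7094])]
```

View pics/g3.png

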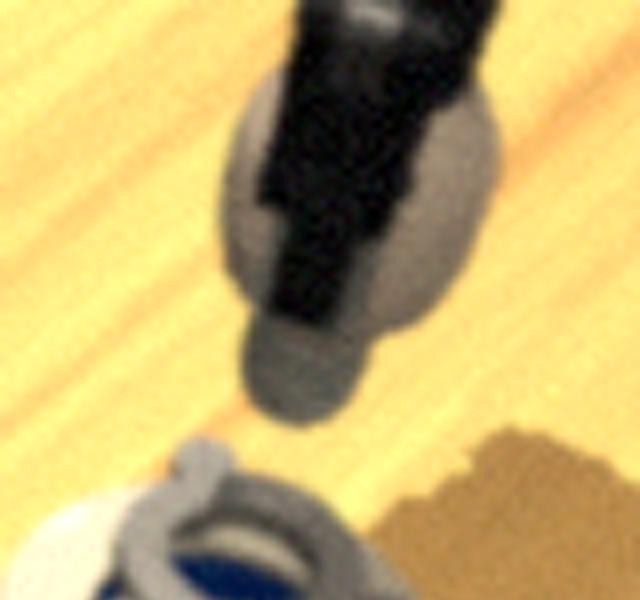

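The bulb hangs straight: globe axis at x≈434.9 (434.1 predicted), cap at x≈428 (427.6 predicted). I'll lower the cap to the ring.

```bash
python3 -m jog '[{"grip":1,"slide":[-0.05,0.08,0],"yaw":0},{"grip":1,"slide":[0,0,1.5],"yaw":0},{"grip":1,"slide":[0,0,1.5],"yaw":0},{"grip":1,"slide":[0,0,1],"yaw":0},{"grip":1,"slide":[0,0,0.5],"yaw":0},{"grip":1,"slide":[0,0,0],"yaw":0},{"grip":1,"slide":[0,0,0],"yaw":0}]' 80
python3 - <<'E'
from h import *
to([.4895,-.146,.169])
im=cv2.convertScaleAbs(manip.camera("side"),alpha=1.8)
im=cv2.resize(im[155:230,380:460],(640,600),interpolation=cv2.INTER_CUBIC)[:600]
cv2.imwrite("pics/g4.png",im)
E
```

```text
clock: 8.25
position: [0.4897, -0.1473, 0.2064]
ee_rot: [0.988, 0.157, 0.0, 0.0]
ft_force: [0.5, -0.9, -0.1]
grip_width: 0.605
grasp_force: 83.3
tcp [ 0.4897 -0.1473  0.2064] toolx [0.9509 0.3096 0.0005] slide cm [ 0.0178 -0.1356  3.7388] 8.25
```

View pics/g4.png

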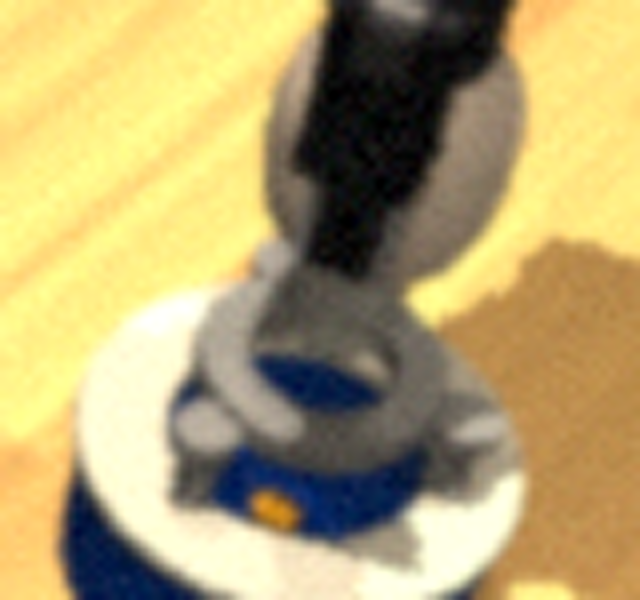

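The cap is just above the hole and laterally aligned, with its disc around crop x 325 against the hole at 320. I'll descend gently while watching the force.

```bash
python3 -m jog '[{"grip":1,"slide":[0,-0.1,0],"yaw":0},{"grip":1,"slide":[0,0,0.4],"yaw":0},{"grip":1,"slide":[0,0,0.4],"yaw":0},{"grip":1,"slide":[0,0,0.4],"yaw":0},{"grip":1,"slide":[0,0,0.4],"yaw":0},{"grip":1,"slide":[0,0,0],"yaw":0}]' 80
```

```text
clock: 8.9
position: [0.4888, -0.1463, 0.1891]
ee_rot: [0.988, 0.157, -0.001, -0.0]
ft_force: [-0.5, -1.1, -0.9]
grip_width: 0.601
grasp_force: 83.3
```

```bash
python3 -m jog '[{"grip":1,"slide":[0,0,0.5],"yaw":0},{"grip":1,"slide":[0,0,0.5],"yaw":0},{"grip":1,"slide":[0,0,0.5],"yaw":0},{"grip":1,"slide":[0,0,0.3],"yaw":0},{"grip":1,"slide":[0,0,0],"yaw":0}]' 80
python3 -m jog '[{"grip":1,"slide":[0,0,0.3],"yaw":0},{"grip":1,"slide":[0,0,0.3],"yaw":0},{"grip":1,"slide":[0,0,0],"yaw":0}]' 80
python3 -m jog '[{"grip":1,"slide":[0,0,0.3],"yaw":0},{"grip":1,"slide":[0,0,0],"yaw":0}]' 80
```

```text
clock: 9.4
position: [0.4889, -0.1463, 0.1714]
ee_rot: [0.988, 0.157, -0.0, -0.0]
ft_force: [-0.1, -0.2, -0.3]
grip_width: 0.601
grasp_force: 83.3
clock: 9.7
position: [0.4894, -0.1465, 0.1659]
ee_rot: [0.988, 0.157, 0.0, 0.0]
ft_force: [0.7, -0.6, 0.9]
grip_width: 0.602
grasp_force: 83.6
clock: 9.9
position: [0.4895, -0.1466, 0.163]
ee_rot: [0.988, 0.157, 0.0, 0.0]
ft_force: [1.2, -1.5, 2.0]
grip_width: 0.597
grasp_force: 83.7
```

```bash
python3 -m jog '[{"grip":1,"slide":[0,0,0.3],"yaw":0},{"grip":1,"slide":[0,0,0],"yaw":0}]' 80
python3 -m jog '[{"grip":1,"slide":[0,0,0.3],"yaw":0},{"grip":1,"slide":[0,0,0.3],"yaw":0},{"grip":1,"slide":[0,0,0],"yaw":0}]' 80
python3 -m jog '[{"grip":1,"slide":[0,0,0.3],"yaw":0},{"grip":1,"slide":[0,0,0],"yaw":0},{"grip":1,"slide":[0,0,0],"yaw":0}]' 80
```

```text
clock: 10.1
position: [0.4895, -0.1466, 0.16]
ee_rot: [0.988, 0.157, 0.0, 0.0]
ft_force: [1.1, -1.9, 2.9]
grip_width: 0.604
grasp_force: 83.8
clock: 10.4
position: [0.4895, -0.1466, 0.1541]
ee_rot: [0.988, 0.157, 0.0, 0.0]
ft_force: [1.3, -1.9, 5.5]
grip_width: 0.601
grasp_force: 84.0
clock: 10.7
position: [0.4896, -0.1466, 0.1514]
ee_rot: [0.988, 0.157, 0.0, 0.0]
ft_force: [0.9, -0.9, 7.7]
grip_width: 0.603
grasp_force: 84.1
```

```bash
python3 -m jog '[{"grip":1,"slide":[0,0,0.2],"yaw":0},{"grip":1,"slide":[0,0,0],"yaw":0}]' 80
python3 -m jog '[{"grip":1,"slide":[0,0,0.15],"yaw":0},{"grip":1,"slide":[0,0,0],"yaw":0}]' 80
python3 -m jog '[{"grip":1,"slide":[0,0,0.1],"yaw":0},{"grip":1,"slide":[0,0,0],"yaw":0},{"grip":1,"slide":[0,0,0],"yaw":0}]' 80
```

```text
clock: 10.9
position: [0.4896, -0.1466, 0.1494]
ee_rot: [0.988, 0.157, 0.001, 0.0]
ft_force: [0.2, -2.2, 6.6]
grip_width: 0.602
grasp_force: 84.2
clock: 11.1
position: [0.4896, -0.1466, 0.148]
ee_rot: [0.988, 0.157, 0.0, 0.0]
ft_force: [0.3, -1.9, 7.8]
grip_width: 0.604
grasp_force: 84.2
clock: 11.4
position: [0.4897, -0.1466, 0.1475]
ee_rot: [0.988, 0.157, 0.001, 0.001]
ft_force: [-1.8, -1.1, 12.7]
grip_width: 0.599
grasp_force: 84.7
```

```bash
python3 -m jog '[{"grip":1,"slide":[0,0,0.1],"yaw":0},{"grip":1,"slide":[0,0,0],"yaw":0},{"grip":1,"slide":[0,0,0],"yaw":0},{"grip":1,"slide":[0,0,0],"yaw":0}]' 80
python3 - <<'E'
from h import *
im=cv2.convertScaleAbs(manip.camera("side"),alpha=1.8)
im=cv2.resize(im[165:240,380:460],(640,600),interpolation=cv2.INTER_CUBIC)
cv2.imwrite("pics/g5.png",im)
E
```

```text
clock: 11.8
position: [0.4899, -0.1466, 0.1472]
ee_rot: [0.988, 0.157, 0.001, 0.001]
ft_force: [-4.5, -0.8, 21.3]
grip_width: 0.6
grasp_force: 85.5
```

View pics/g5.png

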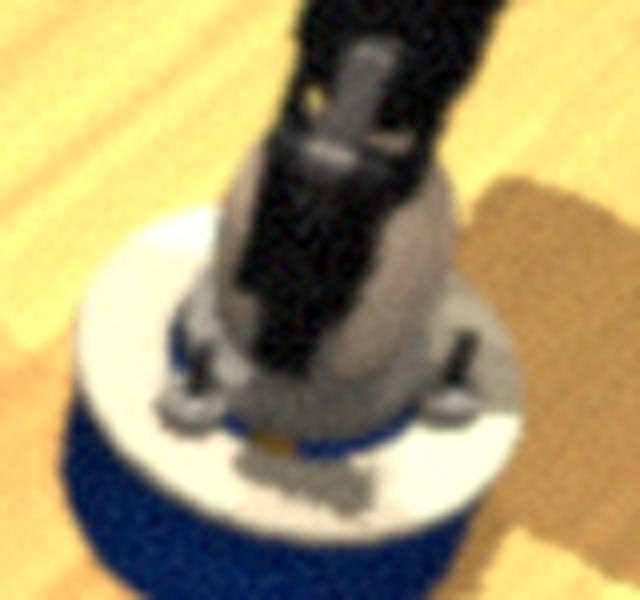

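The ring is fully down: its lugs rest at the plate, at crop (190,405) and (450,405). The guide posts show, and the bulb stands upright in it. The force rose steeply to 21 N, which means the hard stop.

```bash
python3 -c "
from workcell import manip
print(manip.hand_in())"
```

```text
the job is handed in; nothing more can be done
None
```

The globe bulb is seated upright, cap down, in the white-and-blue tester's ring and held against the hard stop at about 21 N. The job was handed in at about 12 s, and the candle lamp and wall box were never touched.

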